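# Feed a resin puck into the UV curing box and bolt its shutter

### The job

With the yellow push stick, push the pink resin puck along the trough, in under the amber guard, until it lies against the rubber stop at the back of the curing box, without the gripper touching the puck; then draw the stick out and lay it flat on the bench, off the trough. Then press the shutter fully down, first drawing its bolt back if it stands in the way of the shutter's eye, and slide the bolt fully home through the eye into its keeper. Leave the other things on the bench where they are.

Things in the scene. Friction and masses are not known exactly. Their poses are not given: they have to be found in the camera images.
- cure_box: white UV curing box, 160 wide, 150 deep, 88 mm high, fixed; a steel infeed trough in front, bolt and handle on top. Origin: on the bench under the middle of its front wall; x = feed direction, into the box; y = left when looking in; z up. Below, mm in this frame. Front wall opening: 74 wide, up to z = 42. Roof z = 88; behind x = 98 a finned lamp head on it, up to z = 111
- trough_mouth (a point): outer end of the trough, middle of the bed's upper face (x = -210, z = 8). The bed runs level at z = 8 from here to the stop inside; it is 104 wide outside, between two fences with inner faces at y = +-36, top z = 22
- guard (a point): middle of the lower edge of the amber guard (x = -57, z = 44), an upright pane 4 thick, 104 wide, up to z = 86, with side cheeks back to the front wall; puck and stick pass under it
- back_stop (a point): middle of the rubber stop's face inside the box (x = 125, z = 18)
- resin_puck: pink cast resin puck, 45 (its x) x 63 (its y) x 22 mm high, about 70 g, lying on the trough's bed in front of the guard, long side across, its x along the feed direction within 0.05 rad. Origin: centre of its underside. Against the stop its origin is at x = 102 of the box
- push_stick: yellow push stick, about 120 g, flat on the bench. Origin: under the middle of its handle, on its underside; x towards the nose. Beam 24 wide, 12 mm thick, x = -45 to 203; nose a crosspiece 44 wide, 16 high, flat face at x = 205. Handle: a fin 14 thick (y), 60 long (x = -30 to 30), up to z = 52, with a 15 mm round top edge up to z = 60. Centre of mass near x = 40
- stick_grip (a point): middle of the handle fin, 38 mm above the stick's underside; pinch across the 14 mm (its y)
- stick_nose (a point): middle of the nose's face, 205 mm ahead of the stick's origin, 8 mm above its underside
- shutter (a joint): height of the shutter, m: 0 = fully down, at most 0.038; raised at the start. Steel plate before the opening, at x = -6 to -2, sliding vertically; its lower edge is 8.5 mm + joint above the bench. Stays where left (friction 4 N, weight 1.5 N): press its handle down with 3 N or more
- shutter_handle (a point): top of the shutter's black handle bar, 12 mm round, 68 long along y, middle at x = -4, y = -6; z = 116 when shut, higher by the shutter's joint value; free from above
- shutter_eye (a point): middle of the shutter's eye: 15 mm square window in a plate 8 mm thick (y = 36 to 44, x = -7 to 57, when shut z = 89 to 117) that rides over the roof with the shutter; when shut the window is at x = 42, z = 103, in line with bolt and keeper. A bolt left out beyond 0.009 stops the eye, and the shutter, 18 mm short of shut
- bolt (a joint): travel of the barrel bolt on the roof, m: 0 = drawn right back, 0.035 = fully home. Its 10 mm rod slides towards +y, friction 2.5 N, and stays where left; with the shutter down it passes through the eye into the fixed keeper
- bolt_knob (a point): middle of the bolt's red upright knob, 14 mm round, z = 113 to 136, free on all sides above the barrel (top z = 112); at x = 42, y = -45 + bolt travel
- keeper (a point): middle of the fixed keeper's hole (x = 42, y = 60, z = 103; the keeper's top is at z = 117)
- marker: red and white marker pen, 135 x 17 mm, lying by the box: leave alone. Origin: centre of its underside
- vial: glass vial with black cap, 22 mm round, 58 mm high, standing beside the trough: leave alone. Origin: centre of its underside
- dropper: brown dropper bottle, 34 mm round, 102 mm high, standing beside the trough: leave alone. Origin: centre of its underside
- petri_dish: white petri dish, 91 mm round, 16 mm high, beside the trough: leave alone. Origin: centre of its underside
- screwdriver: red screwdriver 198 mm long at the back: leave alone. Origin: centre of its underside
- tape_roll: roll of tan tape, 104 mm round, 25 mm high, behind the box: leave alone. Origin: centre of its underside
- beaker: clear glass beaker, 74 mm round, 92 mm high, standing between stick and trough, beyond the lane of the stick: leave alone. Origin: centre of its underside
Mind the look-alikes: they are no part of the job. Leave any turquoise look-alike of the resin_puck alone.

How it is judged (in metres and radians):
On the way, in this order (a step that is already met when the one before it is completed fails the run):
1. the stick's nose has pushed the puck against the back stop (within 8 mm) (x of resin_puck in the frame of cure_box above 0.094 m and horizontal distance between stick_nose and resin_puck below 0.045 m), for 0.1 s.
2. the stick lies flat on the bench, off the trough, let go (height (world z) of stick_nose below 0.013 m and height (world z) of push_stick below 0.006 m and angle between push_stick's own z axis and vertical below 0.06 rad and contact force between the fingers and push_stick below 0.3 N), for 0.1 s.
3. the shutter is fully down (within 3 mm) (value of joint shutter below 0.003 m), for 0.1 s.
4. the bolt is home in its keeper (within 4 mm) with the shutter down (value of joint shutter below 0.003 m and value of joint bolt above 0.031 m), for 0.2 s.
At the end, for the whole second after the job is handed in: the puck lies in the box within 8 mm of the back stop, the shutter is within 3 mm of fully down, the bolt is within 4 mm of fully home, and the push stick lies flat and still on the bench, off the trough (all of step 4 and x of resin_puck in the frame of cure_box above 0.094 m and height (world z) of stick_nose below 0.013 m and height (world z) of push_stick below 0.006 m and angle between push_stick's own z axis and vertical below 0.06 rad and linear speed of push_stick below 0.01 m/s); the robot touches nothing.
It fails at once if the gripper or arm touches the puck (contact force between any of the fingers, the arm and resin_puck above 0.5 N).
It fails at once if another thing on the bench is moved by more than 25 mm or tipped (distance of any of marker, vial, dropper, petri_dish, screwdriver, tape_roll, beaker from where it was at the start of the episode above 0.025 m or angle between any of vial, dropper, beaker's own z axis and vertical above 0.4 rad).
It also fails if it takes over 67 s, if anything falls off the work surface, if the arm or the gripper's body presses on something with over 40 N, if the wrist force passes 120 N, or if a joint passes its speed limit or range.

### The arm

A 6-joint arm with a two-finger parallel gripper is mounted at the origin on a cart in front of the work surface, level with it; the furniture and walls round the work are solid. World frame = base frame: x ahead of the robot, y to its left, z up, the work surface at z = 0. Lengths are in m, angles in degrees, forces in N, time in s.
With the tool pointing down it reaches from about 0.3 to 0.75 m from the base axis. Payload 8.5 kg.
Tool frame: the origin (TCP) lies midway between the tips of the shut fingers; the grasp point (between the pads) lies 19 mm behind it; z points along the fingers, y is the line along which they close (so a half turn about z gives the same grasp; the last joint's range is limited). The gripper opens to 85 mm and grips with 20 to 120 N. Pads are 22 mm wide; open, the fingers measure 114 mm over their backs; the gripper's body (76 mm by 85 mm) begins 54 mm behind the grasp point. The pads swing forward as they close: fully open they stand 13 mm farther back than shut.
Start: joints at [56.247, 21.807, 74.336, -0, 83.858, -12.336], TCP at [0.201, 0.512, 0.231] pointing down, gripper open.
Joint ranges: [-178.18, 178.18], [-50.72, 133.34], [12.68, 142.11], [-81.47, 261.47], [9.98, 163.14], [-165.26, 165.26]. Speed limits (degrees/s): [136.94, 136.94, 180, 180, 180, 180].

### API

Orientations are given as a 3x3 rotation matrix whose columns are the frame's x, y, z axes.
In Python, from rig import env, viewer, recognise, pinpoint gives the robot as it stands.
- The arm moves only by the tool move_arm, never from a script. Its argument "plan" is text: rows parted by semicolons, each of 7 numbers parted by spaces: the shift along the tool's x, y, z in m, then the turn, a rotation vector about the tool's x, y, z in rad, then the finger opening in m, from 0 to 0.0854. A call has 1 to 12 rows; each row shifts and turns the commanded pose from where the row before left it, along the tool's axes as they then stand; what a row does not reach is not made up. A row lasts 1/8 s, in which the tool goes at most 62.5 mm and 10.7 degrees, less where a joint would pass 70% of its speed; a pose out of reach is approached as far as the arm can. A call is refused whole if a number of a shift passes 0.0625 or a number of a turn 0.188, either way. A call with a gripper value outside its range is refused whole. The fingers move at their own pace and stop on an object; "grip_force" is the grip in N (left out, the last holds). Time passes only in rows, so rows that do not move let the fingers close. It gives the time, the measured TCP pose, the force, the opening and the grip force at its end, in the units of the state.
- env.observe(): the state, without advancing time (a new reading comes with each control period).
- viewer.get_image(name): name is "scene" or "top" or "wrist"; returns (picture, depth): 384x512x3 uint8, red, green, blue; 384x512 float32, m along the optical axis (not along the pixel's ray), 0 where there is no reading.
- viewer.calibration(name): a dict with "fx", "fy", "cx", "cy" (pixels), "R" (3x3) and "t" (3): a world point X has camera coordinates R X + t. Camera axes: x right, y down, z forward; pixel columns grow to the right and rows downward; lengths in m; the calibration is good to about 2 mm. A picture is of the moment at which its call begins: read the wrist's pose just before it. calibration takes no time and is no camera call; for the wrist camera it gives the pose at the moment of the call.
- env.close_job(): hands the job in; it is judged then, once.
Trained networks look in the newest picture that a camera, given by its name, has taken for a name from the list of things; names that differ only in an ending like _2 or _b are one class to them, and where a whole thing is asked for, a point or a joint stands for the part that bears it (a point fixed in the world has none). Each returns a list of dicts, best first, with "conf" (0 to 1); they miss things now and then, are a little off and sometimes report something else, mostly with a low value. They report only what shows in the picture. A call takes as long as a camera call. They do not tell look-alikes from the thing itself.
- recognise(camera, name): "extent" ([centre column, centre row, width, height] in pixels, round what is visible of it).
- pinpoint(camera, name): "pixel" ([column, row] in pixels: a listed point, or the origin of a listed thing).
The state is a dict: "time_s": time; "q": joint angles; "qvel": joint speeds; "joint_efforts": joint torques, N m; "position": TCP position; "tool_rot": TCP orientation; "ft_force": force on the tool from outside, world axes, zero at the start; "wrist_torque": the same for the moment, N m; "grip_width": finger opening in m; "gripper_force": force on a finger pad.
Only numpy, scipy, OpenCV 4.12 (cv2) and the standard library are available. Lean on these libraries where they do the work, as an engineer would, in place of code of your own. Each camera call takes 0.05 s, during which the arm holds its last target. There are 200 camera calls.

## Working session

There is one attempt and no reset: what is moved stays moved. The work goes in short steps, Python scripts to look and compute and a tool call to move; the robot and the scene stay as the last step left them, time stands still between calls to the robot, and variables do not carry over. Pictures are saved under pics/ and viewed, at most 10 in all, crops included, and the job is handed in when it is done.

Besides the shell and the picture viewer there is one more tool, called after ">>>" as a command line: name --argument value ..., lists and objects as JSON in quotes. move_arm: Moves the arm, as the interface text tells. Its arguments: {"type":"object","properties":{"plan":{"type":"string"},"grip_force":{"type":"number"}},"required":["plan"]}

```bash
mkdir -p pics; ls; cat > h.py <<'E'
import numpy as np, cv2
from rig import env, viewer, recognise, pinpoint
def ray(cam,px,z):
    c=viewer.calibration(cam);R=np.array(c['R']);t=np.array(c['t'])
    d=R.T@np.array([(px[0]-c['cx'])/c['fx'],(px[1]-c['cy'])/c['fy'],1]);o=-R.T@t
    return o+d*(z-o[2])/d[2]
def proj(cam,X):
    c=viewer.calibration(cam);p=np.array(c['R'])@np.array(X)+np.array(c['t'])
    return np.array([c['fx']*p[0]/p[2]+c['cx'],c['fy']*p[1]/p[2]+c['cy']])
def dep(cam,D,px):
    c=viewer.calibration(cam);u,v=int(round(px[0])),int(round(px[1]))
    w=D[max(v-1,0):v+2,max(u-1,0):u+2];d=np.median(w[w>0]) if (w>0).any() else 0
    return np.array(c['R']).T@(np.array([(px[0]-c['cx'])/c['fx']*d,(px[1]-c['cy'])/c['fy']*d,d])-np.array(c['t']))
E
python3 - <<'E'
from h import *
np.set_printoptions(precision=4,suppress=True)
H=dict(trough_mouth=.008,guard=.044,back_stop=.018,resin_puck=.008,push_stick=0,stick_grip=.038,stick_nose=.008,shutter_handle=.14,bolt_knob=.125,keeper=.103,cure_box=0,shutter_eye=.12,beaker=0,vial=0,dropper=0,petri_dish=0,marker=0)
for cam in ['top','scene']:
    I,D=viewer.get_image(cam);cv2.imwrite(f'pics/{cam}0.png',I[...,::-1])
    print(cam,viewer.calibration(cam))
    for n,z in H.items():
        for r in pinpoint(cam,n)[:3]:
            print(cam,n,round(r['conf'],2),np.round(r['pixel'],1),ray(cam,r['pixel'],z)[:2],dep(cam,D,r['pixel']))
o=env.observe();print(o['tool_rot'],o['ft_force'])
E
```

```text
pics
top {'fx': 457.86686867958747, 'fy': 457.86686867958747, 'cx': 253.14469775637124, 'cy': 198.43286810959958, 'R': array([[-0.0048, -0.9999,  0.0132],
       [-0.9865,  0.0025, -0.1639],
       [ 0.1639, -0.0138, -0.9864]]), 't': array([0.0249, 0.6253, 1.5743])}
top trough_mouth 0.78 [258.7 246. ] [0.4597 0.0029] [0.46   0.0028 0.0034]
top guard 0.66 [299.7 233.4] [ 0.5012 -0.1411] [ 0.5047 -0.1457  0.0045]
top guard 0.58 [158.8 237. ] [0.4903 0.3542] [0.4895 0.3522 0.0547]
top resin_puck 0.7 [242.9 188.4] [0.67   0.0593] [0.6681 0.0593 0.018 ]
top resin_puck 0.52 [346.4 160.9] [ 0.7728 -0.3244] [ 0.7698 -0.3217  0.0202]
top resin_puck 0.5 [281.1 242.9] [ 0.4705 -0.0776] [ 0.469  -0.076   0.0293]
top push_stick 0.57 [162.3 238.9] [0.487  0.3499] [0.4828 0.3397 0.0552]
top stick_grip 0.8 [159.6 237. ] [0.4908 0.3526] [0.4894 0.3492 0.0557]
top stick_nose 0.59 [210.6 207.3] [0.6004 0.1767] [0.5995 0.1762 0.014 ]
top shutter_handle 0.56 [323.3 231.4] [ 0.4991 -0.2086] [ 0.4985 -0.2075  0.147 ]
top keeper 0.84 [328.2 210. ] [ 0.576  -0.2339] [ 0.5778 -0.2362  0.0903]
top cure_box 0.7
[... 2547 characters left out ...]
er_eye 0.39 [263.2 310.6] [ 0.3125 -0.2262] [ 0.3727 -0.178   0.0112]
scene shutter_eye 0.21 [222.3 198.5] [0.5074 0.0795] [0.545  0.118  0.0717]
scene beaker 0.74 [229.1 208.3] [0.5833 0.1308] [0.5535 0.1014 0.0391]
scene vial 0.7 [273.2 240. ] [ 0.5712 -0.0453] [ 0.5601 -0.0539  0.0149]
scene vial 0.58 [304.6 241.3] [ 0.6241 -0.1122] [ 0.6122 -0.1197  0.0148]
scene dropper 0.67 [224.6 290.7] [ 0.3605 -0.0642] [ 0.3566 -0.0682  0.0073]
scene petri_dish 0.9 [308.6 239.5] [ 0.6367 -0.1163] [ 0.6179 -0.1279  0.0231]
scene marker 0.8 [263.  308.1] [ 0.384 -0.168] [ 0.3761 -0.1744  0.0143]
[[-0.9309  0.3652 -0.    ]
 [ 0.3652  0.9309  0.    ]
 [ 0.     -0.     -1.    ]] [ 0.1833 -0.3676 -0.1756]
```

```bash
python3 - <<'E'
import cv2
for c in ['top','scene']:
    a=cv2.imread(f'pics/{c}0.png')
    b=a[130:320,110:370] if c=='top' else a[130:360,100:410]
    cv2.imwrite(f'pics/{c}0c.png',cv2.resize(b,None,fx=2.58,fy=2.58,interpolation=cv2.INTER_CUBIC) if c=='scene' else cv2.resize(b,None,fx=3,fy=3,interpolation=cv2.INTER_CUBIC))
E
```

```text
(no output)
```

View pics/top0c.png

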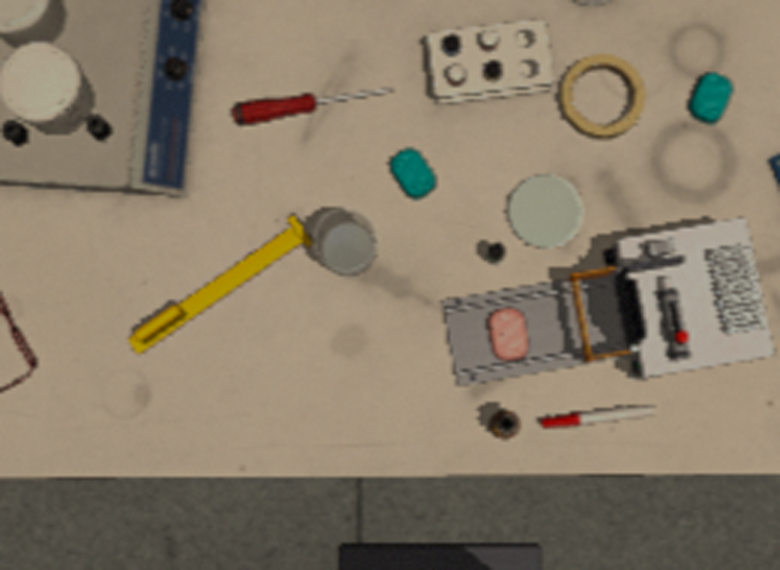

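View pics/scene0c.png

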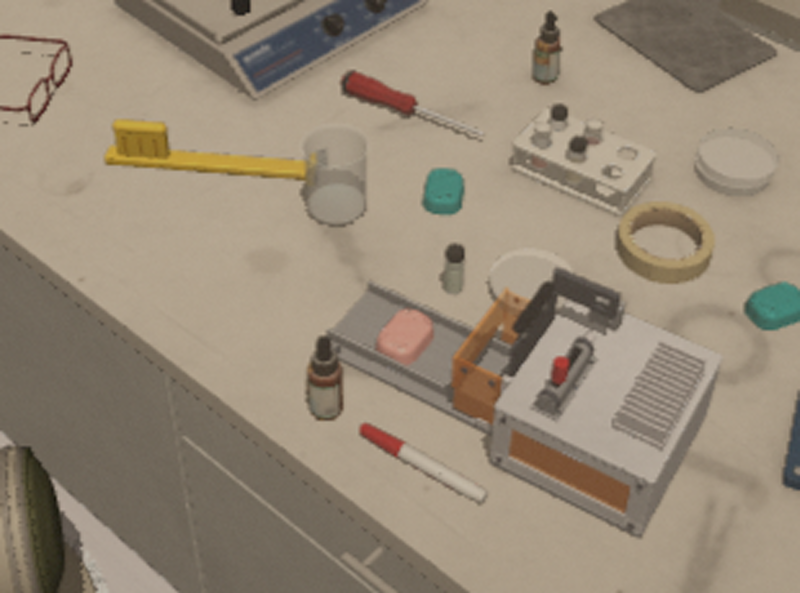

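The top view shows the pink puck (full-image pixel about (280,241)) lying in the trough before the amber guard. The turquoise look-alikes at (248,187) and (347,162) lie loose on the bench, so they are not it. The yellow stick runs from its handle at about (160,240) to its nose at (209,207), close to the beaker at (225,210). The shutter is up, and the bolt's red knob is at about (337,242).

```bash
cat >> h.py <<'E'
def cloud(cam,D):
    c=viewer.calibration(cam);v,u=np.mgrid[:384,:512]
    P=np.stack([(u-c['cx'])/c['fx']*D,(v-c['cy'])/c['fy']*D,D],-1)
    return (P-np.array(c['t']))@np.array(c['R'])
def mask(I,name):
    h=cv2.cvtColor(I,cv2.COLOR_RGB2HSV).astype(int);H,S,V=h[...,0],h[...,1],h[...,2]
    return {'yellow':(H>21)&(H<32)&(S>170)&(V>80),'red':((H<5)|(H>175))&(S>190)&(V>120),'pink':((H<10)|(H>172))&(S>50)&(S<140)&(V>150)}[name]
E
python3 - <<'E'
from h import *
np.set_printoptions(precision=4,suppress=True)
for cam in ['top','scene']:
    I,D=viewer.get_image(cam);P=cloud(cam,D);ok=D>0
    m=mask(I,'yellow')&ok&(P[...,1]>.12)&(P[...,0]>.3)&(P[...,2]<.08)
    q=P[m];vv,uu=np.where(m)
    rect=cv2.minAreaRect(q[q[:,2]<.02][:,:2].astype(np.float32)*1000);print(cam,'stick n',m.sum(),rect)
    f=q[q[:,2]>.05]; print(' fin top',len(f),f.mean(0),f.min(0),f.max(0)); 
    b=q[q[:,2]<.02];b=b[:,:2]; _,_,V=np.linalg.svd(b-b.mean(0),full_matrices=False);print(' beam axis',b.mean(0),V[0],'ext',((b-b.mean(0))@V[0]).min(),((b-b.mean(0))@V[0]).max())
    for n,z in(('red',.13),('pink',.03)):
        k=mask(I,n)&ok&(P[...,1]<.02)&(P[...,1]>-.35)&(P[...,0]>.42)&(P[...,0]<.6);vv,uu=np.where(k)
        print(' ',n,k.sum(),uu.mean(),vv.mean(),ray(cam,(uu.mean(),vv.mean()),z)[:2],P[k].mean(0), np.median(P[k][:,2]))
    r=P[ok&(abs(P[...,2]-.088)<.004)&(P[...,1]<-.18)&(P[...,1]>-.42)&(P[...,0]>.35)&(P[...,0]<.68)][:,:2]
    print(' roof',len(r),cv2.minAreaRect(r.astype(np.float32)*1000))
    # fences / bed
    t=P[ok&(P[...,2]<.03)&(P[...,2]>.015)&(P[...,1]<.02)&(P[...,1]>-.14)&(P[...,0]>.40)&(P[...,0]<.57)&~mask(I,'pink')]
    f=np.array([.18,-.984]);l=np.array([.984,.18]);o=np.array([.496,-.2023])
    s=(t[:,:2]-o)@l;x=(t[:,:2]-o)@f
    for a,bb in((-.2,-.17),(-.17,-.12),(-.12,-.08)):
        w=(x>a)&(x<bb);print('  fences y at x',a,np.median(s[w&(s>.028)&(s<.06)]),np.median(s[w&(s<-.028)&(s>-.06)]),w.sum())
    t=P[ok&(P[...,2]<.03)&(P[...,2]>.005)];s=(t[:,:2]-o)@l;x=(t[:,:2]-o)@f;w=(abs(s)<.03)&(x<-.15)&(x>-.24);print('  mouth x',np.percentile(x[w],[0,1,3]))
E
```

```text
top stick n 441 ((532.2720947265625, 274.8393249511719), (37.0505256652832, 246.19021606445312), 36.48999786376953)
 fin top 68 [0.4884 0.3393 0.0586] [0.4685 0.3144 0.05  ] [0.5072 0.3648 0.0707]
 beam axis [0.546  0.2586] [-0.5873  0.8094] ext -0.10174010823848408 0.14435609563725824
  red 7 337.0 241.71428571428572 [ 0.4654 -0.255 ] [ 0.4649 -0.2535  0.1376] 0.138652542354063
  pink 138 281.6231884057971 240.90579710144928 [ 0.476  -0.0779] [ 0.4759 -0.0774  0.0317] 0.028664748207420397
 roof 1005 ((511.3394775390625, -266.05316162109375), (161.6508331298828, 182.5825653076172), 9.158100128173828)
  fences y at x -0.2 0.045250838637246285 -0.03151740933055155 29
  fences y at x -0.17 0.04293306946330035 -0.03163752475123323 88
  fences y at x -0.12 0.04287336969051718 -0.03185488700039037 60
  mouth x [-0.2398 -0.2383 -0.2325]
scene stick n 200 ((516.2828979492188, 295.60870361328125), (21.056232452392578, 193.85792541503906), 34.6126823425293)
 fin top 34 [0.4864 0.3371 0.0561] [0.4699 0.3161 0.052 ] [0.5036 0.362  0.0634]
 beam axis [0.5083 0.3039] [ 0.5977 -0.8018] ext -0.08565623257083846 0.10813724536694552
  red 0 nan nan [nan nan] [nan nan nan] nan
  pink 302 257.7384105960265 259.6523178807947 [ 0.4702 -0.0765] [ 0.471  -0.0753  0.0287] 0.027154399076925975
 roof 2413 ((509.7769775390625, -264.76593017578125), (165.136474609375, 179.1756591796875), 9.123353004455566)
  fences y at x -0.2 0.043321629258824546 -0.03229492077593959 62
  fences y at x -0.17 0.04303464578161607 -0.03288267626402988 149
  fences y at x -0.12 0.042185635878212155 -0.03314622501079898 94
  mouth x [-0.2256 -0.2069 -0.2057]<stdin>:12: RuntimeWarning: Mean of empty slice.
  ret = ret.dtype.type(ret / rcount)
  ret = um.true_divide(
  return _methods._mean(a, axis=axis, dtype=dtype,
```

>>> move_arm --plan "0 0 0 0 0 0.16 0.085; 0 0 0 0 0 0.16 0.085; 0 0 0 0 0 0.16 0.085; 0 0 0 0 0 0.16 0.085" --grip_force 60

```text
time_s: 2.4
position: [0.2008, 0.512, 0.2313]
tool_rot: [[-0.524, 0.852, -0.0], [0.852, 0.524, -0.0], [-0.0, -0.0, -1.0]]
ft_force: [0.0, 0.0, 0.5]
grip_width: 0.085
gripper_force: 0.0
```

>>> move_arm --plan "-0.037 0.0195 0 0 0 0 0.085; -0.037 0.0195 0 0 0 0 0.085; -0.037 0.0195 0 0 0 0 0.085; -0.037 0.0195 0 0 0 0 0.085; -0.037 0.0195 0 0 0 0 0.085; -0.037 0.0195 0 0 0 0 0.085; -0.037 0.0195 0 0 0 0 0.085; -0.037 0.0195 0 0 0 0 0.085; 0 0 0 0 0 0 0.085; 0 0 0 0 0 0 0.085"

```text
time_s: 3.65
position: [0.4892, 0.3435, 0.2312]
tool_rot: [[-0.529, 0.849, -0.001], [0.849, 0.529, 0.0], [0.0, -0.0, -1.0]]
ft_force: [-0.6, -0.8, 0.0]
grip_width: 0.085
gripper_force: 0.0
```

```bash
cat > w.py <<'E'
from h import *
np.set_printoptions(precision=4,suppress=True)
I,D=viewer.get_image('wrist');cv2.imwrite('pics/w1.png',I[...,::-1]);P=cloud('wrist',D)
c=viewer.calibration('wrist');print('cam at',-np.array(c['R']).T@np.array(c['t']),env.observe()['position'])
m=mask(I,'yellow')&(D>0)&(P[...,2]<.08);q=P[m]
print(m.sum(),[ (a,((q[:,2]>a)&(q[:,2]<a+.01)).sum()) for a in np.arange(-.01,.07,.01)])
for lo,hi in((.004,.02),(.05,.07)):
    b=q[(q[:,2]>lo)&(q[:,2]<hi)][:,:2]
    if len(b)>20: print(lo,len(b),cv2.minAreaRect(b.astype(np.float32)*1000)); _,_,V=np.linalg.svd(b-b.mean(0),full_matrices=False);print(b.mean(0),V[0])
for n,z in(('stick_grip',.038),('stick_nose',.008),('push_stick',0)):
    for r in pinpoint('wrist',n)[:2]: print(n,r['conf'],r['pixel'],ray('wrist',r['pixel'],z)[:2])
E
python3 w.py
```

```text
cam at [0.4491 0.4077 0.3738] [0.489  0.3437 0.2314]
2882 [(np.float64(-0.01), np.int64(3)), (np.float64(0.0), np.int64(88)), (np.float64(0.01), np.int64(2122)), (np.float64(0.019999999999999997), np.int64(11)), (np.float64(0.03), np.int64(12)), (np.float64(0.04), np.int64(12)), (np.float64(0.049999999999999996), np.int64(587)), (np.float64(0.060000000000000005), np.int64(47))]
0.004 2197 ((536.4541625976562, 279.2794189453125), (41.50801086425781, 246.28106689453125), 34.013328552246094)
[0.5435 0.2655] [ 0.5695 -0.822 ]
0.05 634 ((488.9005432128906, 342.134521484375), (14.94022274017334, 61.689292907714844), 34.94162368774414)
[0.4883 0.3432] [ 0.5749 -0.8182]
stick_grip 0.59 [251.4, 169.3] [0.4884 0.3393]
stick_nose 0.67 [255.4, 293.2] [0.6003 0.1703]
push_stick 0.75 [251.0, 158.1] [0.4844 0.3444]
```

View pics/w1.png

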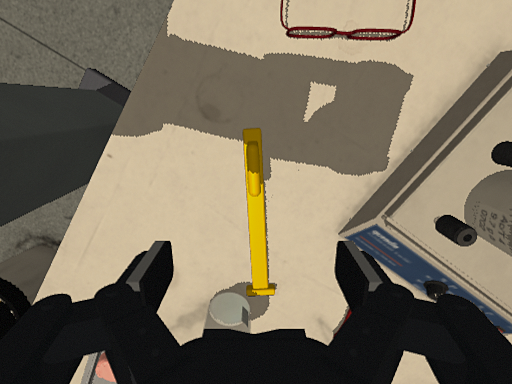

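The wrist view shows the stick's fin at pixel (253,168) between the open fingers' lane. Its axis points to the nose at (260,290), just short of the beaker at (228,312).

>>> move_arm --plan "0 0 0.035 0 0 -0.052 0.085; 0 0 0.04 0 0 0 0.085; 0 0 0.04 0 0 0 0.085; 0 0 0.04 0 0 0 0.085; 0 0 0.035 0 0 0 0.085; 0 0 0.021 0 0 0 0.085; 0 0 0 0 0 0 0.085; 0 0 0 0 0 0 0.0; 0 0 0 0 0 0 0.0; 0 0 0 0 0 0 0.0; 0 0 0 0 0 0 0.0; 0 0 0 0 0 0 0.0" --grip_force 80

```text
time_s: 5.35
position: [0.4897, 0.3432, 0.0207]
tool_rot: [[-0.572, 0.82, 0.0], [0.82, 0.572, 0.0], [-0.0, 0.0, -1.0]]
ft_force: [-1.5, -1.4, 4.9]
grip_width: 0.0133
gripper_force: 78.0
```

>>> move_arm --plan "0.01 0 -0.02 0 0 0 0; 0.02 0 -0.02 0 0 0 0; 0.02 0 0 0 0 0 0; 0 0 0 0 0 0.147 0; 0 0 0 0 0 0.147 0; 0 0 0 0 0 0.147 0; -0.03 -0.01 0 0 0 0 0; -0.04 -0.012 0 0 0 0 0; -0.04 -0.012 0 0 0 0 0; -0.04 -0.012 0 0 0 0 0; -0.03 -0.008 0 0 0 0 0; -0.02 -0.006 0 0 0 0 0"

```text
time_s: 6.85
position: [0.4347, 0.1761, 0.0595]
tool_rot: [[-0.167, 0.986, -0.001], [0.986, 0.167, -0.0], [0.0, -0.001, -1.0]]
ft_force: [0.4, -0.5, -1.3]
grip_width: 0.0132
gripper_force: 77.9
```

```bash
cat > m.py <<'E'
from h import *
np.set_printoptions(precision=4,suppress=True)
print(env.observe()['position'])
o=np.array([.4995,-.2023]);f=np.array([.1676,-.9859]);l=np.array([.9859,.1676])
B=lambda X:np.array([(X[:2]-o)@f,(X[:2]-o)@l,X[2]])
for cam in('top','scene'):
    I,D=viewer.get_image(cam);cv2.imwrite(f'pics/{cam}1.png',I[...,::-1]);P=cloud(cam,D)
    m=mask(I,'yellow')&(D>0)&(P[...,2]<.12)&(P[...,0]>.3)&(P[...,1]<.4);q=P[m];b=np.c_[(q[:,:2]-o)@f,(q[:,:2]-o)@l,q[:,2]]
    if len(b)>10:
      print(cam,len(b),'x',np.percentile(b[:,0],[1,99]));
      e=b[b[:,0]>b[:,0].max()-.015];print(' nose end',e.mean(0),e.min(0),e.max(0)); k=np.polyfit(b[:,0],b[:,1],1);print(' line',k)
    p=mask(I,'pink')&(D>0)&(P[...,1]<.02)&(P[...,1]>-.35)&(P[...,0]>.42)&(P[...,0]<.6)
    if p.sum()>10:
      b=P[p];b=np.c_[(b[:,:2]-o)@f,(b[:,:2]-o)@l,b[:,2]];print(' puck',np.median(b,0),np.percentile(b,[3,97],axis=0).ravel())
    for n,z in(('stick_nose',.048),('trough_mouth',.008),('cure_box',0),('keeper',.103),('guard',.044),('bolt_knob',.125)):
        for r in pinpoint(cam,n)[:1]: print(' ',n,round(r['conf'],2),B(ray(cam,r['pixel'],z)))
E
python3 m.py
```

```text
[0.4347 0.1761 0.0595]
top 289 x [-0.3202 -0.1817]
 nose end [-0.1875  0.0004  0.0496] [-0.1955 -0.0193  0.0059] [-0.1809  0.0209  0.0613]
 line [0.0013 0.0002]
 puck [-0.1336 -0.0018  0.028 ] [-0.1513 -0.0351  0.021   0.0259  0.0255  0.0795]
  stick_nose 0.54 [-0.1806 -0.0013  0.048 ]
  keeper 0.74 [0.0475 0.0653 0.103 ]
  guard 0.68 [-0.0583  0.0023  0.044 ]
  bolt_knob 0.5 [-0.3018  0.1099  0.125 ]
scene 13 x [-0.3764 -0.3338]
 nose end [-0.3311 -0.012   0.0503] [-0.3311 -0.012   0.0503] [-0.3311 -0.012   0.0503]
 line [ 0.0148 -0.0023]
 puck [-0.1313 -0.0064  0.027 ] [-0.1538 -0.0316  0.0116 -0.1149  0.0227  0.0328]
  stick_nose 0.96 [-0.1789 -0.009   0.048 ]
  trough_mouth 0.93 [-0.2139  0.0034  0.008 ]
  cure_box 0.74 [ 0.0055  0.0052 -0.    ]
  keeper 0.84 [0.0436 0.0616 0.103 ]
  guard 0.92 [-0.0512 -0.0069  0.044 ]
  bolt_knob 0.65 [-0.349  -0.0411  0.125 ]
```

>>> move_arm --plan "0 0 -0.0 0 0 0 0; 0 0 0.015 0 0 0 0; 0 0 0.0135 0 0 0 0; 0 0 0 0 0 0 0; -0.02 0 0 0 0 0 0; -0.02 0 0 0 0 0 0; -0.02 0 0 0 0 0 0; -0.02 0 0 0 0 0 0; -0.02 0 0 0 0 0 0; -0.02 0 0 0 0 0 0; 0 0 0 0 0 0 0"

```text
time_s: 8.93
position: [0.4559, 0.0579, 0.0321]
tool_rot: [[-0.165, 0.986, 0.001], [0.986, 0.165, -0.0], [-0.0, 0.001, -1.0]]
ft_force: [-0.1, 0.4, -0.8]
grip_width: 0.0135
gripper_force: 77.9
```

```bash
python3 - <<'E'
import cv2
from h import *
a,_=viewer.get_image('scene');b=a[...,::-1][160:360,180:420]
cv2.imwrite('pics/s2.png',cv2.resize(b,None,fx=3,fy=3,interpolation=cv2.INTER_CUBIC))
E
```

```text
(no output)
```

View pics/s2.png

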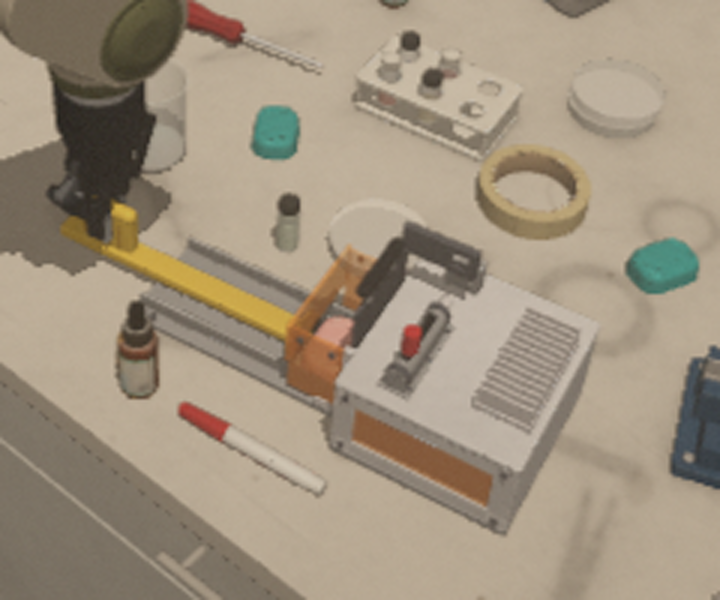

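The puck (crop pixel (335,332)) has passed under the guard with the stick lying straight in the trough.

>>> move_arm --plan "-0.02 0 0 0 0 0 0; -0.02 0 0 0 0 0 0; -0.02 0 0 0 0 0 0; -0.02 0 0 0 0 0 0; -0.02 0 0 0 0 0 0; -0.015 0 0 0 0 0 0; -0.008 0 0 0 0 0 0; -0.005 0 0 0 0 0 0; 0 0 0 0 0 0 0"

```text
time_s: 10.1
position: [0.4768, -0.0674, 0.0318]
tool_rot: [[-0.167, 0.986, -0.0], [0.986, 0.167, 0.0], [0.0, -0.0, -1.0]]
ft_force: [-1.0, 0.5, -0.6]
grip_width: 0.0134
gripper_force: 77.9
```

>>> move_arm --plan "-0.004 0 0 0 0 0 0; -0.004 0 0 0 0 0 0; -0.003 0 0 0 0 0 0; 0 0 0 0 0 0 0"

```text
time_s: 10.6
position: [0.4788, -0.0786, 0.0318]
tool_rot: [[-0.167, 0.986, 0.0], [0.986, 0.167, -0.0], [-0.0, 0.0, -1.0]]
ft_force: [1.0, 0.5, -0.9]
grip_width: 0.0133
gripper_force: 77.9
```

>>> move_arm --plan "-0.003 0 0 0 0 0 0; -0.002 0 0 0 0 0 0; 0 0 0 0 0 0 0"

```text
time_s: 10.98
position: [0.4795, -0.0832, 0.0318]
tool_rot: [[-0.167, 0.986, -0.0], [0.986, 0.167, 0.0], [0.0, -0.0, -1.0]]
ft_force: [-0.3, 2.0, -0.7]
grip_width: 0.0131
gripper_force: 77.9
```

>>> move_arm --plan "-0.002 0 0 0 0 0 0; -0.002 0 0 0 0 0 0; 0 0 0 0 0 0 0"

```text
time_s: 11.35
position: [0.4784, -0.0839, 0.0315]
tool_rot: [[-0.168, 0.986, -0.004], [0.986, 0.168, 0.006], [0.006, -0.003, -1.0]]
ft_force: [-2.6, 19.8, 5.2]
grip_width: 0.0137
gripper_force: 78.8
```

>>> move_arm --plan "0.008 0 0 0 0 0 0; 0.025 0 0 0 0 0 0; 0.04 0 0 0 0 0 0; 0.04 0 0 0 0 0 0; 0.04 0 0 0 0 0 0; 0.04 0 0 0 0 0 0; 0.04 0 0 0 0 0 0; 0.04 0 0 0 0 0 0; 0.04 0 0 0 0 0 0; 0.03 0 0 0 0 0 0; 0.01 0 0 0 0 0 0; 0 0 0 0 0 0 0"

```text
time_s: 12.85
position: [0.4213, 0.2607, 0.0318]
tool_rot: [[-0.168, 0.986, 0.0], [0.986, 0.168, -0.0], [-0.0, 0.0, -1.0]]
ft_force: [0.1, -0.5, -1.7]
grip_width: 0.0133
gripper_force: 77.9
```

>>> move_arm --plan "0 0 0.005 0 0 0 0; 0 0 0.004 0 0 0 0; 0 0 0.002 0 0 0 0; 0 0 0 0 0 0 0; 0 0 0 0 0 0 0.04; 0 0 0 0 0 0 0.085; 0 0 0 0 0 0 0.085; 0 0 -0.04 0 0 0 0.085; 0 0 -0.06 0 0 0 0.085; 0 0 -0.06 0 0 0 0.085; 0 0 -0.05 0 0 0 0; 0 0 0 0 0 0 0"

```text
time_s: 14.35
position: [0.4223, 0.2613, 0.2343]
tool_rot: [[-0.168, 0.986, 0.007], [0.986, 0.167, 0.002], [0.001, 0.008, -1.0]]
ft_force: [0.5, -0.2, -1.2]
grip_width: 0.0516
gripper_force: 0.0
```

```bash
python3 - <<'E'
from h import *
np.set_printoptions(precision=4,suppress=True)
o=np.array([.5004,-.2074]);f=np.array([.1676,-.9859]);l=np.array([.9859,.1676])
B=lambda q:np.c_[(q[:,:2]-o)@f,(q[:,:2]-o)@l,q[:,2]]
for cam in('top','scene','wrist'):
    I,D=viewer.get_image(cam);cv2.imwrite(f'pics/{cam}3.png',I[...,::-1]);P=cloud(cam,D)
    m=mask(I,'yellow')&(D>0)&(P[...,2]<.12)&(P[...,0]>.3)&(P[...,1]<.4);q=P[m]
    if len(q)>20:
        b=B(q);print(cam,'stick x',np.percentile(b[:,0],[1,99]),'z',np.percentile(b[:,2],[5,25,50,75,95]))
        w=b[b[:,2]<.03]; print(' line',np.polyfit(w[:,0],w[:,1],1),'z slope',np.polyfit(w[:,0],w[:,2],1))
E
```

```text
top stick x [-0.4528 -0.2726] z [0.0068 0.0107 0.0133 0.0165 0.0243]
 line [0.0032 0.0012] z slope [0.016  0.0189]
scene stick x [-0.4909 -0.3862] z [0.0087 0.0116 0.0141 0.0561 0.0615]
 line [0.042  0.0113] z slope [-0.006   0.0098]
wrist stick x [-0.5171 -0.2743] z [0.0097 0.0108 0.0116 0.0156 0.0585]
 line [-0.0014 -0.0005] z slope [0.0046 0.0132]
```

>>> move_arm --plan "0 0 -0.04 0 0 0 0; -0.03 0 -0.02 0 0 0 0; -0.045 0 0 0 0 0 0; -0.045 0 0 0 0 0 0; -0.045 0 0 0 0 0 0; -0.045 0 0 0 0 0 0; -0.045 0 0 0 0 0 0; -0.045 0 0 0 0 0 0; -0.045 0 0 0 0 0 0; -0.045 0 0 0 0 0 0; -0.045 0 0 0 0 0 0; -0.01 0 0 0 0 0 0"

```text
time_s: 16.0
position: [0.4955, -0.18, 0.2885]
tool_rot: [[-0.164, 0.986, -0.003], [0.986, 0.164, 0.002], [0.003, -0.003, -1.0]]
ft_force: [0.1, -0.4, 0.3]
grip_width: -0.0001
gripper_force: 0.0
```

```bash
python3 - <<'E'
from h import *
np.set_printoptions(precision=4,suppress=True)
o=np.array([.5004,-.2074]);f=np.array([.1676,-.9859]);l=np.array([.9859,.1676])
B=lambda q:np.array([(q[:2]-o)@f,(q[:2]-o)@l,q[2]])
I,D=viewer.get_image('wrist');cv2.imwrite('pics/w4.png',I[...,::-1]);P=cloud('wrist',D);print(env.observe()['position'])
for n,z in(('bolt_knob',.125),('shutter_handle',.154),('shutter_eye',.141),('keeper',.103),('guard',.044),('cure_box',0)):
    for r in pinpoint('wrist',n)[:2]:
        print(n,round(r['conf'],2),np.round(r['pixel']),B(ray('wrist',r['pixel'],z)),B(dep('wrist',D,r['pixel'])))
m=mask(I,'red')&(D>0)&(P[...,2]>.1);q=P[m]
if len(q): print('red',len(q),[B(x) for x in(np.median(q,0),q.min(0),q.max(0),np.median(q[q[:,2]>.13],0))])
E
```

```text
[ 0.4955 -0.1797  0.2888]
bolt_knob 0.55 [219. 228.] [ 0.0378 -0.041   0.125 ] [ 0.0331 -0.0396  0.135 ]
shutter_handle 0.81 [248. 200.] [-0.0075 -0.0058  0.154 ] [-0.0061 -0.0059  0.1498]
shutter_handle 0.47 [181.  55.] [-0.1461 -0.0648  0.154 ] [-0.1606 -0.0883  0.0541]
shutter_eye 0.91 [290. 232.] [0.0346 0.042  0.141 ] [0.0295 0.0405 0.1515]
shutter_eye 0.18 [255. 173.] [-0.0335  0.002   0.141 ] [-0.0111  0.0024  0.0512]
keeper 0.69 [301. 223.] [0.0408 0.0614 0.103 ] [0.0336 0.0584 0.1192]
keeper 0.16 [254.  19.] [-0.1884  0.0014  0.103 ] [-0.2118  0.0016  0.0086]
guard 0.97 [256. 136.] [-0.0622  0.0033  0.044 ] [-0.0584  0.0035  0.0111]
cure_box 0.93 [256. 172.] [-0.0009  0.0046  0.    ] [-0.0033  0.0045  0.01  ]
cure_box 0.47 [180.  52.] [-0.1722 -0.1024  0.    ] [-0.163  -0.088   0.0605]
red 93 [array([ 0.0392, -0.0421,  0.1366]), array([ 0.0456, -0.0489,  0.134 ]), array([-0.0338, -0.0238,  0.3554]), array([ 0.0392, -0.0421,  0.1366])]
```

View pics/w4.png

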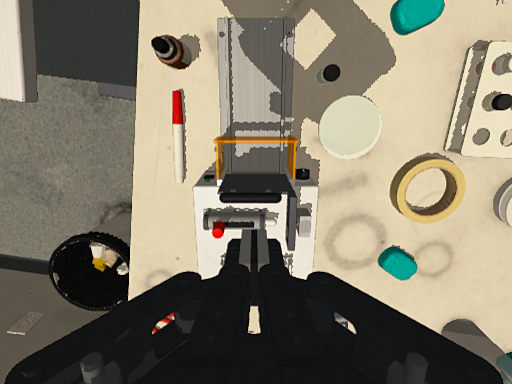

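The wrist view shows the black handle bar at pixel (250,198), the red knob at (219,230) at the drawn-back end of the bolt, and the eye plate at (291,225), with nothing in its way.

>>> move_arm --plan "-0.012 -0.003 0.03 0 0 0 0; -0.012 -0.003 0.04 0 0 0 0; 0 0 0.04 0 0 0 0; 0 0 0.01 0 0 0 0; 0 0 0 0 0 0 0"

```text
time_s: 16.98
position: [0.494, -0.2023, 0.1715]
tool_rot: [[-0.168, 0.986, 0.0], [0.986, 0.168, -0.0], [-0.0, 0.0, -1.0]]
ft_force: [0.2, -0.3, -0.4]
grip_width: 0.0
gripper_force: 0.0
```

>>> move_arm --plan "-0.002 0 0.01 0 0 0 0; 0 0 0.008 0 0 0 0; 0 0 0.008 0 0 0 0; 0 0 0.008 0 0 0 0; 0 0 0.008 0 0 0 0; 0 0 0 0 0 0 0"

```text
time_s: 17.73
position: [0.4938, -0.2044, 0.1281]
tool_rot: [[-0.167, 0.986, -0.001], [0.986, 0.167, 0.001], [0.001, -0.001, -1.0]]
ft_force: [-0.1, -0.5, -0.1]
grip_width: 0.0001
gripper_force: 0.0
```

>>> move_arm --plan "0 0 0.006 0 0 0 0; 0 0 0.006 0 0 0 0; 0 0 0.003 0 0 0 0; 0 0 0 0 0 0 0"

```text
time_s: 18.23
position: [0.4943, -0.2047, 0.1155]
tool_rot: [[-0.167, 0.986, 0.002], [0.986, 0.167, -0.001], [-0.001, 0.001, -1.0]]
ft_force: [-5.4, 3.0, 19.0]
grip_width: 0.0001
gripper_force: 9.5
```

>>> move_arm --plan "0 0 -0.025 0 0 0 0; 0 0 -0.03 0 0 0 0; -0.015 -0.025 0 0 0 0 0; -0.015 -0.025 0 0 0 0 0; -0.015 -0.0245 0 0 0 0 0; 0 0 0 0 0 0 0; 0 0 0 0 0 0 0"

```text
time_s: 19.1
position: [0.4284, -0.2611, 0.1686]
tool_rot: [[-0.167, 0.986, 0.0], [0.986, 0.167, 0.0], [0.0, 0.0, -1.0]]
ft_force: [-0.2, -0.4, -0.1]
grip_width: -0.0002
gripper_force: 0.0
```

```bash
python3 - <<'E'
from h import *
np.set_printoptions(precision=4,suppress=True)
o=np.array([.5004,-.2074]);f=np.array([.1676,-.9859]);l=np.array([.9859,.1676])
B=lambda q:np.array([(q[:2]-o)@f,(q[:2]-o)@l,q[2]])
print('tcp',B(env.observe()['position']))
for cam in('wrist','scene'):
    I,D=viewer.get_image(cam)
    if cam=='scene': cv2.imwrite('pics/s5.png',cv2.resize(I[...,::-1][180:360,200:420],None,fx=3,fy=3,interpolation=cv2.INTER_CUBIC))
    for n,z in(('bolt_knob',.125),('shutter_handle',.116),('shutter_eye',.103)):
        for r in pinpoint(cam,n)[:1]: print(cam,n,round(r['conf'],2),np.round(r['pixel']),B(ray(cam,r['pixel'],z)),B(dep(cam,D,r['pixel'])))
E
```

```text
tcp [ 0.0408 -0.08    0.1686]
wrist bolt_knob 0.67 [308. 211.] [ 0.0396 -0.0407  0.125 ] [ 0.0352 -0.043   0.136 ]
wrist shutter_handle 0.83 [364. 147.] [-0.0048 -0.0027  0.116 ] [-0.0049 -0.0029  0.1164]
wrist shutter_eye 0.85 [404. 202.] [0.0404 0.0389 0.103 ] [0.043  0.0431 0.0957]
scene bolt_knob 0.4 [333. 249.] [0.0404 0.0427 0.125 ] [0.0368 0.0542 0.1121]
scene shutter_handle 0.66 [303. 256.] [-0.0113 -0.0081  0.116 ] [ 0.0396 -0.1311  0.2651]
scene shutter_eye 0.62 [328. 254.] [0.0306 0.0425 0.103 ] [0.0319 0.0384 0.1077]
```

View pics/s5.png

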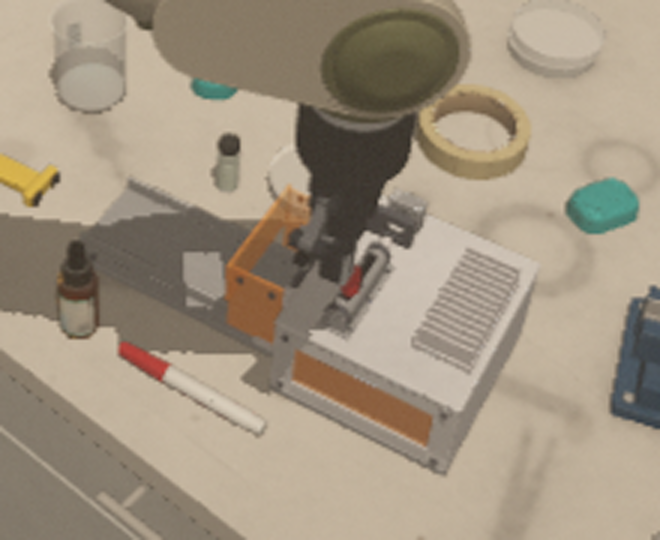

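The shutter is down (handle top z = 0.116), and the red knob (crop (350,280)) stands clear of the closed fingers.

>>> move_arm --plan "0 0 0.02 0 0 0 0; 0 0 0.02 0 0 0 0; 0 0 0.0065 0 0 0 0; 0 0 0 0 0 0 0; 0 0.01 0 0 0 0 0; 0 0.008 0 0 0 0 0; 0 0.006 0 0 0 0 0; 0 0.006 0 0 0 0 0; 0 0.006 0 0 0 0 0; 0 0.004 0 0 0 0 0; 0 0 0 0 0 0 0"

```text
time_s: 20.88
position: [0.4679, -0.2546, 0.1222]
tool_rot: [[-0.167, 0.986, 0.0], [0.986, 0.167, 0.0], [0.0, 0.0, -1.0]]
ft_force: [0.0, -0.4, -0.3]
grip_width: 0.0002
gripper_force: 0.0
```

>>> move_arm --plan "0 0.004 0 0 0 0 0; 0 0.003 0 0 0 0 0; 0 0.003 0 0 0 0 0; 0 0 0 0 0 0 0"

```text
time_s: 21.38
position: [0.4776, -0.2529, 0.1223]
tool_rot: [[-0.167, 0.986, 0.0], [0.986, 0.167, 0.0], [0.0, 0.0, -1.0]]
ft_force: [-0.9, -0.2, 0.1]
grip_width: 0.0001
gripper_force: 0.5
```

>>> move_arm --plan "0 0.003 0 0 0 0 0; 0 0.002 0 0 0 0 0; 0 0 0 0 0 0 0"

```text
time_s: 21.75
position: [0.4797, -0.2526, 0.1221]
tool_rot: [[-0.167, 0.986, -0.007], [0.986, 0.167, -0.0], [0.001, -0.007, -1.0]]
ft_force: [-17.9, -3.5, 6.4]
grip_width: -0.0
gripper_force: 9.0
```

```bash
python3 - <<'E'
from h import *
np.set_printoptions(precision=4,suppress=True)
o=np.array([.5004,-.2074]);f=np.array([.1676,-.9859]);l=np.array([.9859,.1676])
B=lambda q:np.array([(q[:2]-o)@f,(q[:2]-o)@l,q[2]])
s=env.observe();print('tcp',B(s['position']),s['ft_force'])
I,D=viewer.get_image('wrist')
for n,z in(('bolt_knob',.125),('shutter_handle',.116)):
    for r in pinpoint('wrist',n)[:2]: print(n,round(r['conf'],2),np.round(r['pixel']),B(ray('wrist',r['pixel'],z)),B(dep('wrist',D,r['pixel'])))
P=cloud('wrist',D);m=mask(I,'red')&(D>0)&(P[...,2]>.1);q=P[m]
if len(q): print('red',len(q),B(np.median(q,0)))
E
```

```text
tcp [ 0.041  -0.028   0.1221] [-17.9259  -3.4526   6.3553]
bolt_knob 0.26 [295.  64.] [-0.0509 -0.0084  0.125 ] [-0.056  -0.0029  0.0826]
shutter_handle 0.77 [300. 159.] [-0.005 -0.003  0.116] [-0.0049 -0.0029  0.1154]
red 356 [ 0.0398 -0.0081  0.1364]
```

>>> move_arm --plan "0 -0.01 0 0 0 0 0; 0 -0.015 0 0 0 0 0; 0 0 -0.04 0 0 0 0; 0 0 -0.06 0 0 0 0; 0 -0.02 -0.04 0 0 0 0; 0 0 0 0 0 0 0; 0 0 0 0 0 0 0"

```text
time_s: 22.78
position: [0.4376, -0.2595, 0.2615]
tool_rot: [[-0.167, 0.986, -0.001], [0.986, 0.167, 0.001], [0.001, -0.0, -1.0]]
ft_force: [-0.4, 1.3, -0.5]
grip_width: 0.0002
gripper_force: 0.0
```

```bash
python3 - <<'E'
from h import *
np.set_printoptions(precision=4,suppress=True)
o=np.array([.5004,-.2074]);f=np.array([.1676,-.9859]);l=np.array([.9859,.1676])
B=lambda q:np.array([(q[:2]-o)@f,(q[:2]-o)@l,q[2]])
I,D=viewer.get_image('wrist');P=cloud('wrist',D);m=mask(I,'red')&(D>0)&(P[...,2]>.1);print('knob',B(np.median(P[m],0)))
for r in pinpoint('wrist','shutter_handle')[:1]: print(B(dep('wrist',D,r['pixel'])))
I,D=viewer.get_image('top');cv2.imwrite('pics/t6.png',cv2.resize(I[...,::-1][130:320,110:370],None,fx=3,fy=3,interpolation=cv2.INTER_CUBIC))
E
```

```text
knob [ 0.04   -0.0089  0.1357]
[-0.0034 -0.005   0.115 ]
```

View pics/t6.png

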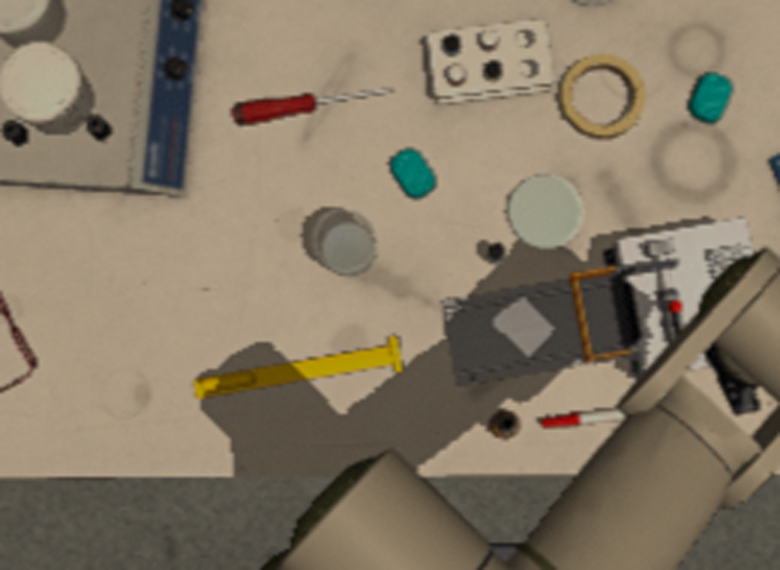

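The stick lies flat at (300,368), clear of the trough. The trough is empty, the knob (676,307) is home, and the other things that show stand where they were.

```bash
python3 -c "
from rig import env
print(env.close_job())"
```

```text
the job is handed in; nothing more can be done
None
```

The job is handed in at about 23 s: the puck was pushed until it met about 20 N at the back stop (not visible once inside), the stick lies flat on the bench off the trough, and the shutter is down with the bolt home by camera and force.

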